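# Lock the sample case with hasp and pin

### The job

Lock the aluminium sample case: swing the steel hasp on its front over and down until it lies flat over the staple, then take the longer of the two pins out of the pin stand, drop it down through the staple's loop so that it stands upright with its collar resting on the loop, and let go. Leave the shorter pin in the stand, and do not knock over the beaker or the bottles.

Things in the scene. Friction and masses are not known exactly. Their poses are not given: they have to be found in the camera images.
- case: Aluminium transport case with black corners and a carrying handle on top, fixed to the bench, 150 deep (x) x 200 wide (y) x 140 mm high; it stays shut. Origin at the centre of its underside; its -x face is the front, which carries hasp and staple. The handle rises 15 mm above the lid, 25 mm behind its middle.
- hasp_hinge (a point): Middle of the hasp's hinge axis, at the top front edge of the case, 136 mm above its underside and 12 mm in front of its front face. The axis runs along the case's y. Axes as the case's. The side bars of the hasp can be pushed shut from in front, beside the staple, at about 36 mm below this point; much lower a wide hand would meet the lid.
- hasp (a joint): Angle of the hasp, rad: 0 = hanging down flat over the staple (closed), 1.57 = sticking straight out to the front, 3.14 = standing straight up, stop at 4.1 = leaning back over the lid. From hinge to toe it points along (-sin q, 0, -cos q) in the case's frame. The hinge is stiff: the hasp stays where it is left, and takes about 1 to 2 N at the toe to swing.
- hasp_toe (a point): Point on the hasp 60 mm from its hinge axis, on its middle line, near the toe. The hasp is a steel plate 5 mm thick, 76 mm wide (46 mm at the hinge) and 67 mm long from the hinge axis to its rounded toe, centred on the hinge axis in thickness. A slot 44 mm wide, from 18 to 36 mm below the hinge, clears the staple; beside it are 16 mm wide side bars.
- staple (a point): Centre of the staple's loop at the level of its upper side, 114 mm above the case's underside and 102.5 mm in front of the case's middle (-x). The staple is a flat horizontal U of 8 mm round bar that stands 45.5 mm out of the front face (outer width 36 mm); the loop between the closed hasp and the bar is 20 mm wide (y) and 26 mm deep (x), open from above to below. Axes as the case's.
- pin_stand: Grey block fixed to the bench, 70 x 130 x 45 mm high, with two equal upright holes 14 mm wide and 40 mm deep, 32 mm either side of its middle along its y. Each holds one pin; which is where varies. Origin at the centre of its underside.
- long_pin: The longer pin, 124 mm overall, upright in the stand; its collar stands 20 mm clear of the stand. Steel shank 12 mm in diameter and 60 mm long with a tapered foot (10 mm taper), then a round collar 32 mm in diameter and 6 mm thick, a 12 mm neck 22 mm long, and a round black plastic head 22 mm in diameter and 36 mm tall on top. Origin at the tip of the foot, z up along the pin. Mass about 90 g.
- long_pin_collar (a point): Centre of the underside of the long pin's collar, 60 mm above its foot.
- long_pin_head (a point): Middle of the long pin's head, 106 mm above its foot: the place to grasp.
- short_pin: The shorter pin, 102 mm overall, upright in the stand; its collar lies on the stand. It is not wanted. Steel shank 12 mm in diameter and 38 mm long with a tapered foot (10 mm taper), then a round collar 32 mm in diameter and 6 mm thick, a 12 mm neck 22 mm long, and a round black plastic head 22 mm in diameter and 36 mm tall on top. Origin at the tip of the foot, z up along the pin. Mass about 90 g.
- beaker: Glass beaker 55 mm wide, 70 mm high, standing left of the case. Origin at the centre of its underside.
- buffer_bottle: Glass bottle with a blue cap, 68 mm wide, 167 mm high, left of the case. Origin at the centre of its underside.
- small_bottle: Glass bottle with a red cap, 50 mm wide, 117 mm high, left of the case. Origin at the centre of its underside.

How it is judged:
By the outcome, as a careful person would: the job done as asked, in the order asked, and still so for the second after the job is handed in, with the robot touching nothing.
It also fails if it takes over 58 s, if anything falls off the work surface, if the arm or the gripper's body presses on something with over 40 N, if the wrist force passes 120 N, or if a joint passes its speed limit or range.

### The arm

A 6-joint arm with a two-finger parallel gripper is mounted at the origin on a cart in front of the work surface, level with it; the furniture and walls round the work are solid. World frame = base frame: x ahead of the robot, y to its left, z up, the work surface at z = 0. Lengths are in m, angles in degrees, forces in N, time in s.
With the tool pointing down it reaches from about 0.25 to 0.775 m from the base axis. Payload 8.9 kg.
Tool frame: the origin (TCP) lies midway between the tips of the shut fingers; the grasp point (between the pads) lies 19 mm behind it; z points along the fingers, y is the line along which they close (so a half turn about z gives the same grasp; the last joint's range is limited). The gripper opens to 85 mm and grips with 20 to 120 N. Pads are 22 mm wide; open, the fingers measure 114 mm over their backs; the gripper's body (76 mm by 85 mm) begins 54 mm behind the grasp point. The pads swing forward as they close: fully open they stand 13 mm farther back than shut.
Start: joints at [60.373, 16.656, -8.789, 64.555, 0, 82.019], TCP at [0.194, 0.488, 0.231] pointing down, gripper open.
Joint ranges: [-144.48, 144.48], [-52.06, 99.96], [-74.48, 78.29], [-112.23, 115.85], [-86.99, 84.42], [-180, 180]. Speed limits (degrees/s): [127.2, 127.2, 159.86, 180, 180, 180].

### API

Orientations are given as a 3x3 rotation matrix whose columns are the frame's x, y, z axes.
In Python, from cell import get_obs, optics, order gives the robot as it stands.
- The arm moves only by the shell command python3 -m crank 'ROWS' [OPENING]. ROWS is a JSON object of lists of equal length, an entry for each row: "xyz": the shift along the tool's x, y, z in mm, a list of three; "turn": the turn about the tool's z in rad. A call has 1 to 12 rows; each row is the pose to reach, as a shift and turn from the pose commanded when the call began, along the tool's axes at that moment; what a row does not reach only later rows make up. A row lasts 1/8 s, in which the tool goes at most 62.5 mm and 10.7 degrees, less where a joint would pass 70% of its speed; a pose out of reach is approached as far as the arm can. A call with a gripper value outside its range is refused whole. OPENING is the gripper's target within -1 to 1 (fully open at 1, half-way at 0, shut at -1), set as the call begins (- or left out, the last holds). The fingers move at their own pace and stop on an object; the grip force is fixed at half the most. Time passes only in rows, so rows that repeat a pose let the fingers close. It gives the time, the measured TCP pose, the force, the opening and the grip force at its end, in the units of the state.
- get_obs(): the state, without advancing time (a new reading comes with each control period).
- optics.read_camera(name): name is "scene" or "top" or "wrist"; returns a dict with "pixels" (400x640x3 uint8, red, green, blue), "intrinsics" (3x3 intrinsics, pixels), "distortion" ([k1, k2, p1, p2, k3] as OpenCV has them; the pictures are not rectified), "cam_to_world" (4x4, takes a point from camera to world coordinates); the wrist camera has in their place "T_tool_cam" (4x4, takes a point from camera to tool coordinates, whose origin is the TCP and whose axes are the flange's). Camera axes: x right, y up, looking along -z (the intrinsics and any distortion apply to the point x, -y, -z); pixel columns grow to the right and rows downward; lengths in m; the calibration is good to about 2 mm. A picture is of the moment at which its call begins: read the wrist's pose just before it. There is no depth.
- order.finish_job(): hands the job in; it is judged then, once.
The state is a dict: "time": time; "joint_positions": joint angles; "joint_vel": joint speeds; "tau": joint torques, N m; "ee_pos": TCP position; "eef_rot": TCP orientation; "ft_force": force on the tool from outside, world axes, zero at the start; "moment": the same for the moment, N m; "finger_gap": finger opening in m; "grip_force": force on a finger pad.
Only numpy, scipy, OpenCV 4.12 (cv2) and the standard library are available. Lean on these libraries where they do the work, as an engineer would, in place of code of your own. Each camera call takes 0.05 s, during which the arm holds its last target. There are 200 camera calls.

## Working session

There is one attempt and no reset: what is moved stays moved. The work goes in short steps, Python scripts to look and compute and a shell command to move; the robot and the scene stay as the last step left them, time stands still between calls to the robot, and variables do not carry over. Pictures are saved under pics/ and viewed, at most 13 in all, crops included, and the job is handed in when it is done.

```bash
ls; mkdir -p pics
cat > h.py <<'E'
import numpy as np, cv2
from cell import get_obs, optics, order
def cam(n):
    o=get_obs(); c=optics.read_camera(n)
    if n=="wrist":
        T=np.eye(4); T[:3,:3]=np.array(o["eef_rot"]); T[:3,3]=o["ee_pos"]
        c["cam_to_world"]=T@np.array(c["T_tool_cam"])
    return c
def ray(c,uv):
    p=cv2.undistortPoints(np.array([[uv]],float),np.array(c["intrinsics"]),np.array(c["distortion"],float))[0,0]
    M=np.array(c["cam_to_world"]); d=M[:3,:3]@np.array([p[0],-p[1],-1]); return M[:3,3],d/np.linalg.norm(d)
def onz(c,uv,z):
    o,d=ray(c,uv); return o+d*(z-o[2])/d[2]
def tri(rs):
    A=np.zeros((3,3)); b=np.zeros(3)
    for o,d in rs:
        P=np.eye(3)-np.outer(d,d); A+=P; b+=P@o
    x=np.linalg.solve(A,b); return x,[float(np.linalg.norm((np.eye(3)-np.outer(d,d))@(x-o))) for o,d in rs]
def proj(c,X):
    M=np.linalg.inv(np.array(c["cam_to_world"])); p=M[:3,:3]@np.array(X)+M[:3,3]
    return cv2.projectPoints(np.array([[p[0],-p[1],-p[2]]]),np.zeros(3),np.zeros(3),np.array(c["intrinsics"]),np.array(c["distortion"],float))[0].ravel()
def save(c,f): cv2.imwrite("pics/"+f,np.array(c["pixels"])[:,:,::-1])
E
python3 - <<'E'
from h import *
import pickle
for n in("scene","top","wrist"):
    c=cam(n); save(c,n+"0.png"); pickle.dump(c,open(n+".pkl","wb")); print(n,np.round(c["cam_to_world"],3).tolist())
o=get_obs(); print(o["time"],np.round(o["eef_rot"],3).tolist(),o["finger_gap"])
E
```

```text
pics
scene [[0.702, 0.504, -0.504, 0.015], [-0.713, 0.502, -0.49, -0.312], [0.006, 0.703, 0.711, 0.898], [0.0, 0.0, 0.0, 1.0]]
top [[-0.029, 0.99, -0.137, 0.419], [-0.999, -0.031, -0.012, 0.201], [-0.016, 0.137, 0.991, 1.001], [0.0, 0.0, 0.0, 1.0]]
wrist [[0.369, -0.882, -0.292, 0.118], [0.929, 0.35, 0.117, 0.518], [-0.001, -0.314, 0.949, 0.374], [0.0, 0.0, 0.0, 1.0]]
0.15 [[-0.929, 0.369, -0.0], [0.369, 0.929, -0.001], [0.0, -0.001, -1.0]] 0.08549910326028562
```

View pics/scene0.png

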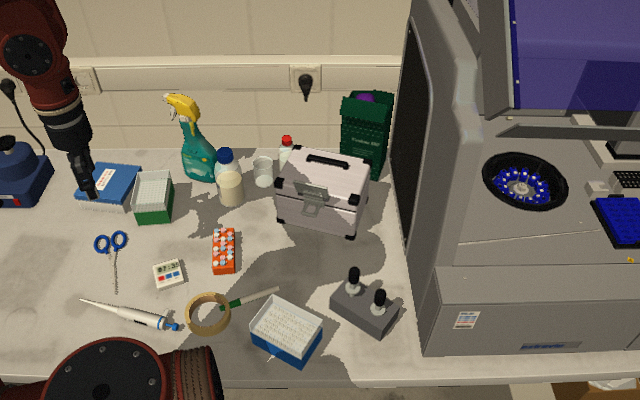

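View pics/top0.png

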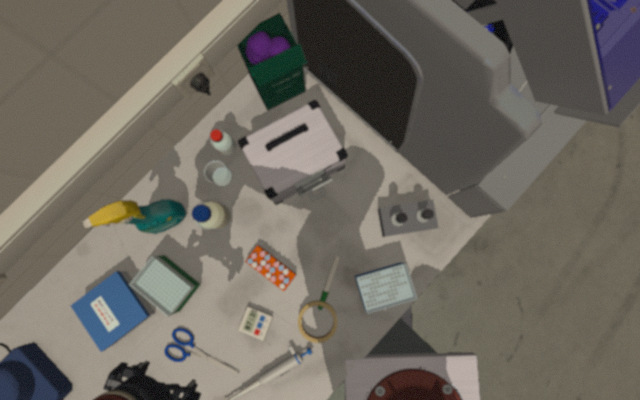

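The scene view shows the case at about (320,190), with the hasp standing up or out near (312,192) and the staple near (311,210). The pin stand is at (365,305) with heads at (353,275) and (379,297). In the top view the case is at (293,150), the hasp at (317,187) and the heads at about (398,217) and (427,212). I'll zoom in on both.

Run:
```python
import pickle,cv2,numpy as np
s=pickle.load(open("scene.pkl","rb"))["pixels"][:,:,::-1]; t=pickle.load(open("top.pkl","rb"))["pixels"][:,:,::-1]
f=lambda im,x,y,w,h:cv2.resize(np.ascontiguousarray(im[y:y+h,x:x+w]),(400,300),interpolation=cv2.INTER_CUBIC)
a=np.vstack([np.hstack([f(s,265,140,120,90+0),f(s,320,255,100,75)]),np.hstack([f(t,235,90,133,100),f(t,370,175,80,60)])])
cv2.imwrite("pics/z1.png",a)
```

```text
(no output)
```

View pics/z1.png

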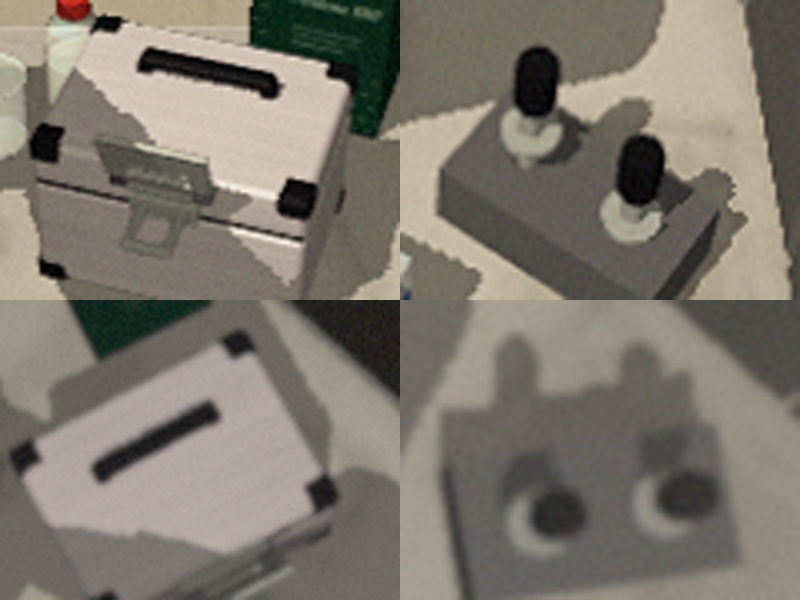

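The long pin is the one with its shank visible below the collar. It is the left one in both views: scene head near (353,275), top head near (398,217). The hasp stands roughly upright over the front edge, and the staple loop is visible at scene (312,208). Next I'll measure the black blobs.

Run:
```python
from h import *
import pickle
for n,(x,y,w,h) in (("scene",(268,140,110,105)),("scene",(335,258,60,62)),("top",(235,92,120,110)),("top",(375,180,75,60))):
    c=pickle.load(open(n+".pkl","rb")); g=c["pixels"][y:y+h,x:x+w].max(2)
    m=(g<(60 if n=="scene" else 75)).astype(np.uint8)
    k,l,st,ce=cv2.connectedComponentsWithStats(m)
    print(n,[( (np.round(ce[i]+[x,y],1)).tolist(),st[i].tolist()[:]) for i in range(1,k) if st[i][4]>8])
s=pickle.load(open("scene.pkl","rb"));t=pickle.load(open("top.pkl","rb"))
for a,b in (((317.5,100),None),((348,155),None),((239,142),None),((268,190),None)): print(np.round(onz(t,a,.14),4))
for a in ((276.5,182),(369,164),(356,203),(293,147)): print('s',np.round(onz(s,a,.14),4))
```

```text
scene [([362.6, 153.8], [72, 0, 38, 42, 733]), ([296.8, 146.5], [25, 5, 9, 4, 30]), ([327.5, 160.9], [39, 15, 42, 14, 249]), ([278.3, 182.5], [6, 37, 10, 12, 94]), ([299.8, 193.6], [30, 53, 5, 2, 9]), ([353.9, 199.4], [80, 54, 12, 12, 110]), ([291.5, 197.0], [18, 56, 12, 3, 12]), ([280.3, 220.6], [9, 78, 8, 6, 31]), ([350.3, 237.0], [77, 92, 11, 9, 47])]
scene [([353.6, 275.0], [13, 9, 12, 17, 164]), ([361.2, 290.0], [20, 26, 12, 12, 48]), ([381.2, 298.3], [39, 31, 19, 20, 217]), ([393.0, 317.5], [56, 57, 4, 5, 13])]
top [([276.6, 97.7], [24, 0, 45, 18, 434]), ([347.0, 98.2], [98, 0, 22, 20, 225]), ([313.8, 103.9], [74, 8, 11, 9, 64]), ([286.0, 136.5], [31, 32, 42, 26, 262]), ([242.1, 141.7], [3, 45, 10, 11, 70]), ([342.2, 154.0], [103, 56, 10, 13, 81]), ([340.4, 168.2], [102, 74, 8, 5, 18]), ([324.2, 176.4], [86, 81, 7, 8, 33]), ([270.5, 192.9], [29, 95, 14, 12, 101]), ([300.5, 189.8], [61, 95, 10, 6, 39]), ([279.9, 200.4], [42, 107, 6, 3, 9])]
top [([393.4, 209.8], [16, 27, 6, 7, 18]), ([381.0, 221.5], [4, 29, 5, 26, 33]), ([401.0, 216.5], [21, 28, 11, 14, 90]), ([427.1, 213.4], [47, 29, 11, 10, 87])]
[0.7451 0.2019 0.14  ]
[0.6162 0.1384 0.14  ]
[0.6538 0.3795 0.14  ]
[0.5438 0.3162 0.14  ]
s [0.5289 0.3125 0.14  ]
s [0.7284 0.2021 0.14  ]
s [0.6074 0.138  0.14  ]
s [0.6436 0.378  0.14  ]
```

Run:
```python
from h import *
import pickle
s=pickle.load(open("scene.pkl","rb"));t=pickle.load(open("top.pkl","rb"))
P={"handle":((327.5,160.9),(286,136.5)),"long":((353.8,275),(401.3,217.5)),"short":((379.8,297),(427.3,213.4)),
"cFL":((278.3,182.5),(270.5,192.9)),"cFR":((353.9,199.4),(342.2,154)),"cBL":((296.8,146.5),(242.1,141.7))}
for k,(a,b) in P.items():
    x,e=tri([ray(s,a),ray(t,b)]); print(k,np.round(x,4),np.round(e,4))
# staple loop (scene, z=.11) and hasp corners in scene crop coordinates
for nm,(u,v),z in (("loop",(157,230),.11),("stapleL",(122,247),.11),("stapleR",(178,252),.11)):
    print(nm,np.round(onz(s,(265+u*.3,140+v*.3),z),4))
```

```text
handle [0.6601 0.2743 0.1475] [0.0007 0.0007]
long [0.4757 0.0245 0.1119] [0.0013 0.0013]
short [ 0.4843 -0.0389  0.0914] [0.0016 0.0016]
cFL [0.5367 0.3127 0.1334] [0.0018 0.0018]
cFR [0.619  0.1518 0.1337] [0.0016 0.0016]
cBL [0.6538 0.3735 0.1385] [0.001 0.001]
loop [0.5462 0.2139 0.11  ]
stapleL [0.5184 0.2195 0.11  ]
stapleR [0.5417 0.1896 0.11  ]
```

Run:
```python
from h import *
import pickle
s=pickle.load(open("scene.pkl","rb"));t=pickle.load(open("top.pkl","rb"))
a=np.deg2rad(27.2); X=np.array([np.cos(a),np.sin(a),0]);Y=np.array([-np.sin(a),np.cos(a),0]);C=np.array([.6379,.2629,0]);H=C-.087*X+[0,0,.136]
print("hinge s",proj(s,H),"t",proj(t,H))
for q in (1.6,2,2.4,2.8,3.2,3.6):
    T=H+.067*(-np.sin(q)*X-np.cos(q)*np.array([0,0,1])); print(q,((proj(s,T)-[265,140])/.3).round(),((proj(t,T)-[235,90])*3+[0,300]).round())
o=get_obs(); R=np.array(o["eef_rot"]); p=np.array(o["ee_pos"])
w=H+.055*X; w[2]=.26; print("tool shift above lid",(R.T@(w-p)*1000).round(), "hinge",H, "yaw tool y",np.degrees(np.arctan2(R[1,1],R[0,1])))
```

```text
hinge s [313.68914731 195.69599233] t [310.3615672 181.3948569]
1.6 [131. 253.] [270. 654.]
2 [134. 219.] [267. 643.]
2.4 [141. 178.] [256. 619.]
2.8 [152. 139.] [239. 588.]
3.2 [165. 108.] [220. 553.]
3.6 [176.  91.] [203. 523.]
tool shift above lid [-475.  -69.  -29.] hinge [0.56052078 0.22313248 0.136     ] yaw tool y 68.35482537902455
```

The hasp is at q≈2.7, leaning slightly forward. I'll go behind it with the fingers about 50 mm apart so they straddle the staple.

```bash
python3 -m crank '{"xyz":[[-20,-3,-25],[-70,-10,-45],[-120,-17,-50],[-170,-25,-50],[-220,-32,-50],[-270,-39,-50],[-320,-46,-50],[-370,-54,-50],[-420,-61,-50],[-475,-69,-50],[-475,-69,-50],[-475,-69,-50]],"turn":[-0.05,-0.14,-0.23,-0.32,-0.41,-0.5,-0.59,-0.68,-0.77,-0.852,-0.852,-0.852]}' 0.18
cat > st.py <<'E'
from h import *
# state in case frame relative to hinge: forward d (toward -x case), side (case y), z
a=np.deg2rad(27.2); X=np.array([np.cos(a),np.sin(a),0]);Y=np.array([-np.sin(a),np.cos(a),0]);C=np.array([.6379,.2629,0]);H=C-.087*X+[0,0,.136]
def rel():
    o=get_obs();v=np.array(o["ee_pos"])-H;R=np.array(o["eef_rot"])
    return "fwd %.1f side %.1f z %.1f yaw %.2f gap %.1f t %.2f F %s"%(-v@X*1e3,v@Y*1e3,o["ee_pos"][2]*1e3,np.degrees(np.arctan2(R[1,1],R[0,1])),o["finger_gap"]*1e3,o["time"],np.round(o["ft_force"],1))
if __name__=="__main__": print(rel())
E
python3 st.py
```

```text
time: 1.65
ee_pos: [0.6093, 0.2486, 0.2807]
eef_rot: [[-0.89, -0.456, -0.001], [-0.456, 0.89, -0.0], [0.001, 0.001, -1.0]]
ft_force: [-0.7, 0.2, -1.0]
finger_gap: 0.0502
grip_force: 0.0
fwd -55.0 side 0.3 z 280.7 yaw 117.12 gap 50.2 t 1.65 F [-0.7  0.2 -1. ]
```

Run:
```python
from st import *
import pickle
c=cam("wrist"); save(c,"w1.png"); pickle.dump(c,open("w1.pkl","wb"))
Z=np.array([0,0,1])
for n,P in (("staple",C-.1025*X+.114*Z),("hinge",H),("toe2.7",H+.067*(-np.sin(2.7)*X-np.cos(2.7)*Z))): print(n,proj(c,P).round(1))
```

```text
staple [318.7 113.3]
hinge [318.7 130. ]
toe2.7 [318.6  99.3]
```

View pics/w1.png

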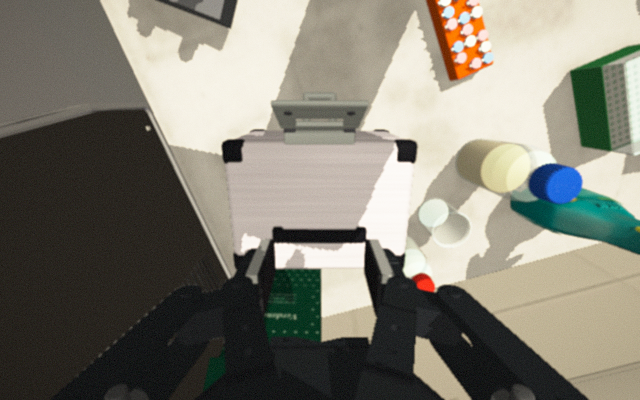

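The wrist view shows the hasp centred at column 320: toe edge at row 101, hinge around row 133, which agrees with the estimate. I'll drop behind it and push forward.

```bash
python3 -m crank '{"xyz":[[0,0,40],[0,0,80],[0,0,115],[15,0,120],[28,0,120],[40,0,120],[52,0,120],[64,0,120],[76,0,120],[88,0,120],[97,0,120],[105,0,120]],"turn":[0,0,0,0,0,0,0,0,0,0,0,0]}' | tail -3; python3 st.py
```

```text
ft_force: [1.1, -0.6, -0.1]
finger_gap: 0.0505
grip_force: 0.3
fwd 50.3 side 0.2 z 161.3 yaw 117.16 gap 50.5 t 3.20 F [ 1.1 -0.6 -0.1]
```

```bash
python3 -m crank '{"xyz":[[-8,0,0],[-8,0,-30],[-6,0,-45],[2,0,-45],[2,0,-30],[2,0,-15],[2,0,0],[2,0,15],[2,0,30],[2,0,45],[2,0,58],[2,0,66]],"turn":[0,0,0,0,0,0,0,0,0,0,0,0]}' | tail -3; python3 st.py
```

```text
ft_force: [0.6, -0.1, 1.4]
finger_gap: 0.0502
grip_force: 0.4
fwd 51.9 side 0.3 z 94.4 yaw 117.17 gap 50.2 t 4.70 F [ 0.6 -0.1  1.4]
```

Run:
```python
from h import *
c=cam("scene"); im=c["pixels"][110:260,220:420,::-1]; cv2.imwrite("pics/s2.png",cv2.resize(im,None,fx=3,fy=3,interpolation=cv2.INTER_CUBIC))
```

```text
(no output)
```

View pics/s2.png

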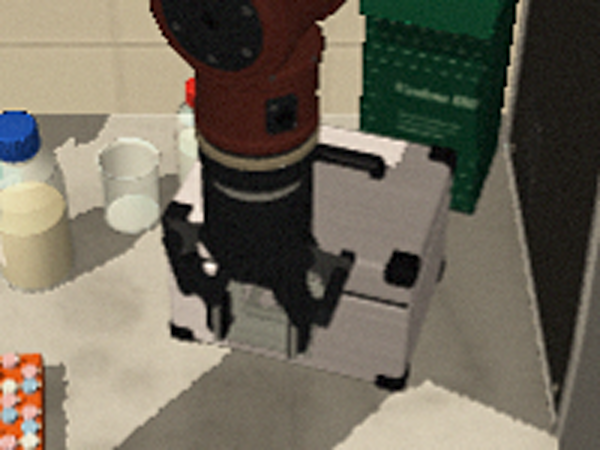

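The zoomed view shows the fingers on the slanting hasp plate at about (260,310), with the beaker and bottles clear. Now I'll press it in.

```bash
python3 -m crank '{"xyz":[[-8,0,0],[-16,0,0],[-22,0,0],[-28,0,0],[-32,0,0],[-35,0,0],[-37,0,0],[-39,0,0],[-39,0,0]],"turn":[0,0,0,0,0,0,0,0,0]}' | tail -3; python3 st.py
```

```text
ft_force: [-8.6, -4.4, 3.7]
finger_gap: 0.0507
grip_force: 4.6
fwd 14.4 side 0.3 z 95.1 yaw 117.15 gap 50.7 t 5.88 F [-8.6 -4.4  3.7]
```

```bash
python3 -m crank '{"xyz":[[-1,0,0],[-2,0,0],[-2,0,0]],"turn":[0,0,0]}' | tail -3; python3 st.py; python3 -m crank '{"xyz":[[15,0,0],[50,0,0],[75,0,-10],[75,0,-50],[75,0,-90],[75,0,-130],[75,0,-150],[75,0,-150]],"turn":[0,0,0,0,0,0,0,0]}' | tail -3
python3 - <<'E'
from st import *
import pickle
print(rel())
c=cam("wrist"); save(c,"w3.png"); pickle.dump(c,open("w3.pkl","wb"));s=cam("scene");pickle.dump(s,open("s3.pkl","wb"))
im=np.hstack([cv2.resize(np.ascontiguousarray(c["pixels"][:,160:480]),(400,500)),cv2.resize(np.ascontiguousarray(s["pixels"][150:250,270:350]),(400,500),interpolation=cv2.INTER_CUBIC)])
cv2.imwrite("pics/z3.png",im[:,:,::-1])
Z=np.array([0,0,1]); print("staple",proj(c,C-.1025*X+.114*Z),proj(s,C-.1025*X+.114*Z))
E
```

```text
ft_force: [-15.2, -8.1, 11.0]
finger_gap: 0.0503
grip_force: 8.7
fwd 14.4 side 0.3 z 95.1 yaw 117.14 gap 50.3 t 6.25 F [-15.2  -8.1  11. ]
ft_force: [0.3, 0.2, 0.2]
finger_gap: 0.0503
grip_force: 0.0
fwd 84.0 side -0.1 z 247.1 yaw 117.17 gap 50.3 t 7.25 F [0.3 0.2 0.2]
staple [319.45986721 243.99746494] [311.59253872 207.18493895]
```

View pics/z3.png

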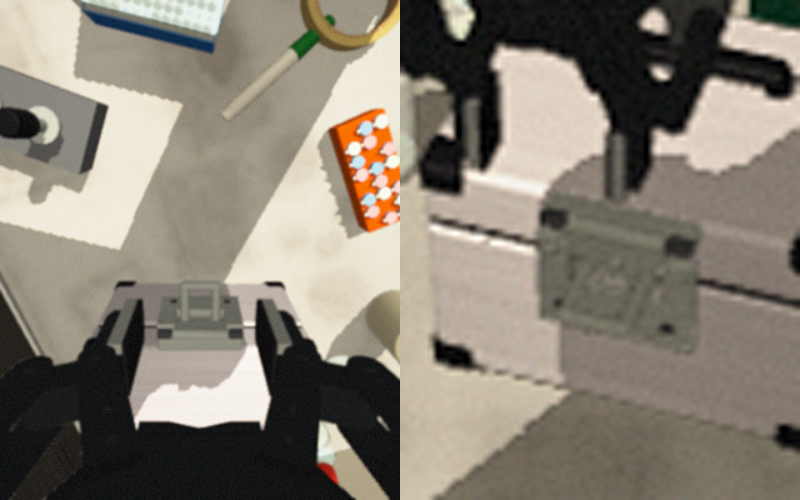

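The hasp now lies flat, with the staple poking through it: wrist left crop loop centre at about (200,300), so image (320,240). I'll take profiles for the exact staple position and get the pin's shift.

Run:
```python
from st import *
import pickle
c=pickle.load(open("w3.pkl","rb")); g=c["pixels"].mean(2).astype(int)
print("col",220,g[220:270,318:323].mean(1).astype(int)); print("row",295,g[236:244,295:345].mean(0).astype(int))
Z=np.array([0,0,1])
S=C-.1025*X+.114*Z
for n,P in (("bar outer top",S-.021*X),("bar inner",S-.013*X),("hasp face",S+.013*X),("left in",S+.01*Y),("right in",S-.01*Y),("L out",S+.018*Y),("R out",S-.018*Y)): print(n,proj(c,P).round(1))
o=get_obs(); R=np.array(o["eef_rot"]); w=np.array([.4757,.0245,.2]); print("to long pin",(R.T@(w-o["ee_pos"])*1e3).round())
m=(c["pixels"].max(2)<45).astype(np.uint8)
w=np.array([.4757,.0245,.111]);print("long head proj",proj(c,w))
```

```text
col 220 [144 145 146 142 132 122 122 134 140 139 132 121 115 122 123 122 113 103
  98  97  98 101 101  97  99 100 102 117 130 142 139 134 127 115 104  96
  97  98  99 100  96  95  94 100 118 129 138 146 147 138]
row 295 [100  94  86  84  82  84  93 100 101 108 120 131 137 135 127 114 103 100
 102 102 101 102 101 101 101 101 101 101 103 101 101 104 100 100 105 118
 131 136 136 129 115 104  97  96  85  77  78  79  88 100]
bar outer top [319.5 226.8]
bar inner [319.5 233.4]
hasp face [319.5 254.3]
left in [328.5 244. ]
right in [310.5 244. ]
L out [335.7 244. ]
R out [303.3 244. ]
to long pin [  81. -138.   45.]
long head proj [175.03218544 101.35816059]
```

```bash
python3 -m crank '{"xyz":[[15,-25,0],[35,-60,0],[55,-95,15],[70,-120,30],[81,-138,40],[81,-138,45],[81,-138,45]],"turn":[0,0,0,0,0,0,0]}' 0 | tail -2
python3 - <<'E'
from st import *
import pickle
print(rel()); o=get_obs(); print(o["ee_pos"])
c=cam("wrist"); pickle.dump(c,open("w4.pkl","wb")); cv2.imwrite("pics/w4.png",c["pixels"][:,:,::-1])
for z in (.065,.111,.129): print(z,proj(c,(.4757,.0245,z)).round(1))
E
```

```text
finger_gap: 0.0428
grip_force: 0.0
fwd 166.8 side -137.1 z 199.6 yaw 117.16 gap 42.8 t 8.22 F [-0.  -0.6 -0.1]
[0.47480428 0.02496984 0.19956977]
0.065 [318.3 185.6]
0.111 [318.1 200.3]
0.129 [318.1 207.5]
```

View pics/w4.png

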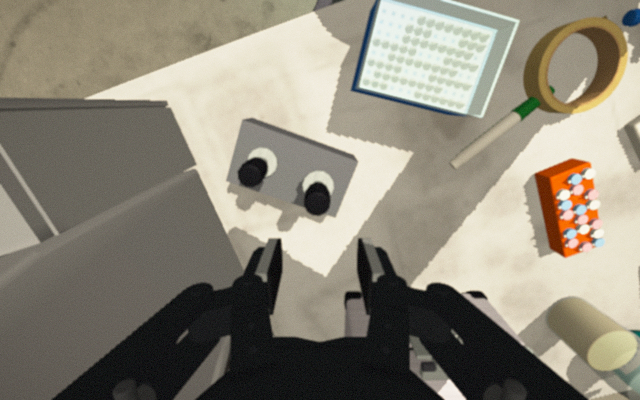

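The long pin's head is centred at (318,200), as predicted, and the short one is at (254,172), so the fingers are lined up. Descend and close.

```bash
python3 -m crank '{"xyz":[[0,0,30],[0,0,60],[0,0,85],[0,0,100],[0,0,109],[0,0,109],[0,0,109]],"turn":[0,0,0,0,0,0,0]}' 0 | tail -3; python3 -m crank '{"xyz":[[0,0,0],[0,0,0],[0,0,0],[0,0,0],[0,0,0],[0,0,0]],"turn":[0,0,0,0,0,0]}' -1; python3 st.py
```

```text
ft_force: [0.6, -0.4, 0.8]
finger_gap: 0.0426
grip_force: 0.0
time: 9.9
ee_pos: [0.4757, 0.0244, 0.0918]
eef_rot: [[-0.89, -0.457, 0.001], [-0.457, 0.89, -0.0], [-0.001, -0.0, -1.0]]
ft_force: [-0.7, 0.4, 5.8]
finger_gap: 0.0207
grip_force: 58.4
fwd 166.3 side -138.0 z 91.8 yaw 117.16 gap 20.7 t 9.90 F [-0.7  0.4  5.8]
```

```bash
python3 -m crank '{"xyz":[[0,0,-20],[0,0,-45],[0,0,-80],[0,0,-120],[0,0,-155],[-20,20,-155],[-50,48,-155],[-80,76,-155],[-110,102,-155],[-135,124,-155],[-150,138,-155],[-150,138,-155]],"turn":[0,0,0,0,0,0,0,0,0,0,0,0]}' -1 | tail -2; python3 -m crank '{"xyz":[[0,0,10],[0,0,20],[0,0,20]],"turn":[0,0,0]}' -1 | tail -2;python3 - <<'E'
from st import *
import pickle
print(rel())
c=cam("wrist"); s=cam("scene"); t=cam("top"); pickle.dump((c,s,t),open("w5.pkl","wb"))
f=lambda a:cv2.resize(np.ascontiguousarray(a),(400,400),interpolation=cv2.INTER_CUBIC)
cv2.imwrite("pics/z5.png",np.hstack([f(c["pixels"][180:340,240:400]),f(s["pixels"][150:250,260:360])])[:,:,::-1])
S=C-.1035*X
for z in (.13,.14,.18): print(z,proj(c,S+[0,0,z]).round(1),proj(s,S+[0,0,z]).round(1))
E
```

```text
finger_gap: 0.0209
grip_force: 59.1
finger_gap: 0.0204
grip_force: 59.1
fwd 17.7 side -0.1 z 225.1 yaw 117.12 gap 20.4 t 11.78 F [-1.  -0.2 -0.8]
0.13 [319.3 198.6] [311.5 202.6]
0.14 [319.3 202.4] [311.5 199.4]
0.18 [319.3 220.7] [311.5 186.4]
```

View pics/z5.png

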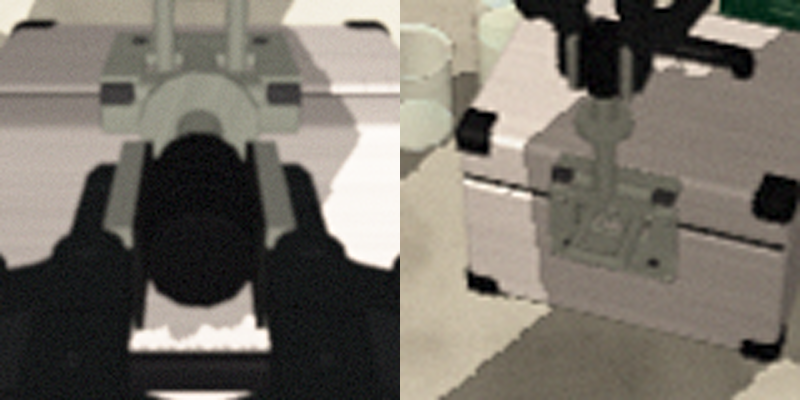

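The pin hangs upright over the loop (wrist column ~197 vs bars at 165 and 235; scene foot at (311,202), matching the prediction). Lower in stages.

```bash
python3 -m crank '{"xyz":[[-1,0,8],[-1,0,16],[-1,0,24],[-1,0,32],[-1,0,40],[-1,0,48],[-1,0,55],[-1,0,55]],"turn":[0,0,0,0,0,0,0,0]}' -1 | grep -v rot; python3 st.py
```

```text
time: 12.92
ee_pos: [0.5462, 0.2161, 0.1707]
ft_force: [0.4, 0.4, -1.5]
finger_gap: 0.0213
grip_force: 59.1
fwd 16.0 side 0.3 z 170.7 yaw 117.17 gap 21.3 t 12.93 F [ 0.4  0.4 -1.5]
```

```bash
python3 -m crank '{"xyz":[[0,0,8],[0,0,15],[0,0,21],[0,0,25],[0,0,27],[0,0,28],[0,0,28]],"turn":[0,0,0,0,0,0,0]}' -1 | grep -v rot; python3 st.py
```

```text
time: 13.8
ee_pos: [0.55, 0.2175, 0.1495]
ft_force: [-8.7, -0.9, 46.0]
finger_gap: 0.0205
grip_force: 57.3
fwd 11.9 side -0.2 z 149.5 yaw 117.19 gap 20.5 t 13.80 F [-8.7 -0.9 46. ]
```

Something was caught: probably the collar's rear edge on the hasp or hinge. I'll back up, shift forward 5 mm, and look.

```bash
python3 -m crank '{"xyz":[[0,0,-8],[0,0,-18],[2,0,-18],[5,0,-18],[5,0,-18]],"turn":[0,0,0,0,0]}' -1 | grep -v rot
python3 - <<'E'
from st import *
import pickle
print(rel())
c=cam("wrist"); s=cam("scene"); pickle.dump((c,s),open("w6.pkl","wb"))
f=lambda a:cv2.resize(np.ascontiguousarray(a),(400,400),interpolation=cv2.INTER_CUBIC)
cv2.imwrite("pics/z6.png",np.hstack([f(c["pixels"][180:340,240:400]),f(s["pixels"][160:240,270:350])])[:,:,::-1])
E
```

```text
time: 14.42
ee_pos: [0.5417, 0.2138, 0.1608]
ft_force: [0.4, -0.8, -1.1]
finger_gap: 0.0206
grip_force: 59.3
fwd 21.1 side 0.3 z 160.8 yaw 117.16 gap 20.6 t 14.43 F [ 0.4 -0.8 -1.1]
```

View pics/z6.png

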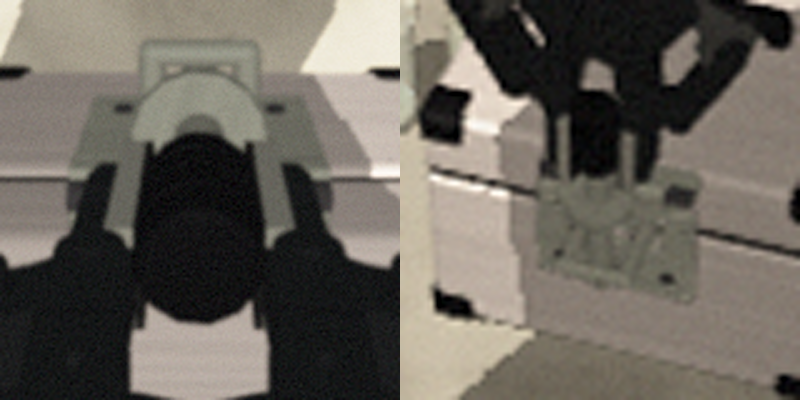

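The pin is in the loop and upright, with no side force; it has slipped up a little in the grip. Lower again from here.

```bash
python3 -m crank '{"xyz":[[0,0,5],[0,0,9],[0,0,13],[0,0,16],[0,0,18],[0,0,18]],"turn":[0,0,0,0,0,0]}' -1 | grep -v rot; python3 st.py
```

```text
time: 15.28
ee_pos: [0.5422, 0.214, 0.1432]
ft_force: [2.2, 1.5, -1.9]
finger_gap: 0.0202
grip_force: 59.0
fwd 20.5 side 0.2 z 143.2 yaw 117.17 gap 20.2 t 15.28 F [ 2.2  1.5 -1.9]
```

Clear. Keep going in small steps until contact.

```bash
python3 -m crank '{"xyz":[[0,0,2],[0,0,4],[0,0,5],[0,0,5]],"turn":[0,0,0,0]}' -1 | grep -v rot; python3 st.py;  python3 - <<'E'
from st import *
import pickle
c=cam("wrist"); s=cam("scene"); pickle.dump((c,s),open("w7.pkl","wb"))
f=lambda a:cv2.resize(np.ascontiguousarray(a),(400,400),interpolation=cv2.INTER_CUBIC)
cv2.imwrite("pics/z7.png",np.hstack([f(c["pixels"][180:340,240:400]),f(s["pixels"][175:235,280:340])])[:,:,::-1])
E
```

```text
time: 15.78
ee_pos: [0.5423, 0.214, 0.1383]
ft_force: [2.7, 2.0, 0.6]
finger_gap: 0.0203
grip_force: 59.0
fwd 20.4 side 0.2 z 138.3 yaw 117.17 gap 20.3 t 15.78 F [2.7 2.  0.6]
```

View pics/z7.png

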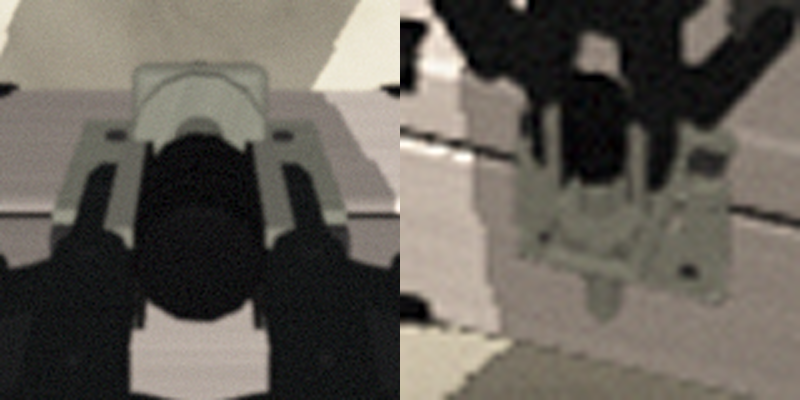

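The collar is nearly on the loop and the foot sticks out below (right crop, about (600,300)). A little lower.

```bash
python3 -m crank '{"xyz":[[-1,0,1],[-1,0,2],[-1,0,3],[-1,0,3]],"turn":[0,0,0,0]}' -1 | grep -v rot; python3 st.py
```

```text
time: 16.38
ee_pos: [0.5429, 0.2144, 0.1351]
ft_force: [3.2, 1.4, -0.2]
finger_gap: 0.0206
grip_force: 59.1
fwd 19.7 side 0.3 z 135.1 yaw 117.17 gap 20.6 t 16.38 F [ 3.2  1.4 -0.2]
```

```bash
python3 -m crank '{"xyz":[[0,0,1],[0,0,2],[0,0,3],[0,0,3]],"turn":[0,0,0,0]}' -1 | grep -v rot; python3 st.py
```

```text
time: 16.88
ee_pos: [0.543, 0.2144, 0.1322]
ft_force: [2.6, 1.2, -0.1]
finger_gap: 0.0197
grip_force: 59.1
fwd 19.6 side 0.2 z 132.2 yaw 117.17 gap 19.7 t 16.88 F [ 2.6  1.2 -0.1]
```

Run:
```python
from st import *
import pickle
c,s=pickle.load(open("w7.pkl","rb"))
P=H-.0205*X
for z in (.04,.05,.06,.07,.142,.15,.16,.17,.178): P[2]=z; print(z,proj(s,P).round(1))
print(rel())
s=cam("scene");cv2.imwrite("pics/z8.png",cv2.resize(np.ascontiguousarray(s["pixels"][170:240,275:345,::-1]),(600,600),interpolation=cv2.INTER_CUBIC))
```

```text
0.04 [310.9 230.2]
0.05 [310.9 227.5]
0.06 [310.9 224.6]
0.07 [310.9 221.8]
0.142 [310.9 200. ]
0.15 [310.9 197.4]
0.16 [310.9 194.2]
0.17 [310.9 191. ]
0.178 [310.9 188.3]
fwd 19.6 side 0.2 z 132.2 yaw 117.17 gap 19.7 t 16.88 F [ 2.6  1.2 -0.1]
```

View pics/z8.png

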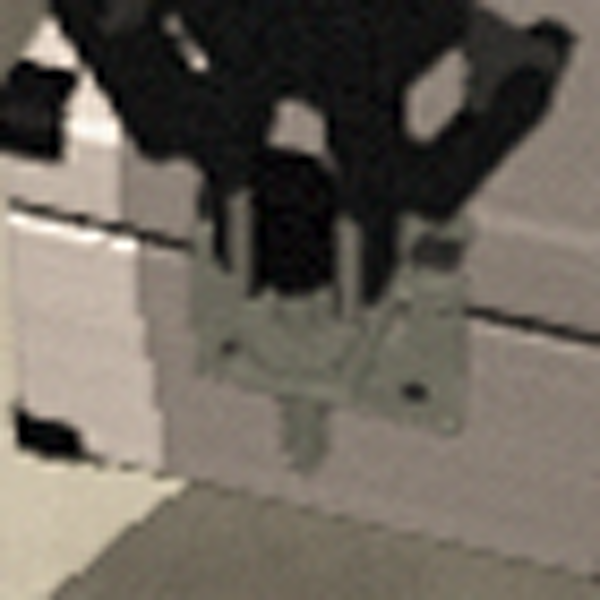

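The foot tip at (303,475) gives z≈0.057, so about 3 mm remain before the collar seats at 0.054.

```bash
python3 -m crank '{"xyz":[[0,0,1],[0,0,2],[0,0,3],[0,0,3]],"turn":[0,0,0,0]}' -1 | grep force; python3 st.py
```

```text
ft_force: [3.8, 1.3, 0.5]
grip_force: 59.0
fwd 19.5 side 0.2 z 129.2 yaw 117.17 gap 20.5 t 17.43 F [3.8 1.3 0.5]
```

```bash
python3 -m crank '{"xyz":[[0,0,1],[0,0,2],[0,0,2]],"turn":[0,0,0]}' -1 | grep force; python3 st.py
```

```text
ft_force: [4.6, 2.6, 3.9]
grip_force: 59.4
fwd 19.2 side 0.2 z 127.6 yaw 117.17 gap 19.9 t 17.80 F [4.6 2.6 3.9]
```

Contact on the collar. Relieve the side load slightly, release partly, then rise.

```bash
python3 -m crank '{"xyz":[[-1,0,0],[-1,0,0]],"turn":[0,0]}' -1 | grep force; python3 -m crank '{"xyz":[[0,0,0],[0,0,0],[0,0,0],[0,0,0],[0,0,0],[0,0,0]],"turn":[0,0,0,0,0,0]}' 0 | grep -v rot;  python3 -m crank '{"xyz":[[0,0,-10],[0,0,-25],[0,0,-50],[0,0,-80],[0,0,-110],[30,0,-110],[60,0,-110],[60,0,-110]],"turn":[0,0,0,0,0,0,0,0]}' 0 | grep -v rot
python3 - <<'E'
from st import *
import pickle
print(rel())
c=cam("wrist"); s=cam("scene"); pickle.dump((c,s),open("w9.pkl","wb"))
f=lambda a:cv2.resize(np.ascontiguousarray(a),(400,400),interpolation=cv2.INTER_CUBIC)
cv2.imwrite("pics/z9.png",np.hstack([f(c["pixels"][130:330,220:420]),f(s["pixels"][165:245,270:350])])[:,:,::-1])
P=H-.0195*X
for z in (.054,.114,.178):P[2]=z;print(z,proj(s,P).round(1),proj(c,P).round(1))
E
```

```text
ft_force: [2.3, 2.3, 5.8]
grip_force: 59.5
time: 18.8
ee_pos: [0.5438, 0.2148, 0.1273]
ft_force: [0.0, 0.3, -0.4]
finger_gap: 0.0424
grip_force: 0.0
time: 19.8
ee_pos: [0.4894, 0.187, 0.2389]
ft_force: [-0.3, -0.2, -0.3]
finger_gap: 0.0431
grip_force: 0.0
fwd 79.8 side 0.3 z 238.9 yaw 117.15 gap 43.1 t 19.80 F [-0.3 -0.2 -0.3]
0.054 [311.1 226. ] [319.  219.1]
0.114 [311.1 208.4] [319.  241.3]
0.178 [311.1 188. ] [318.9 276.6]
```

View pics/z9.png

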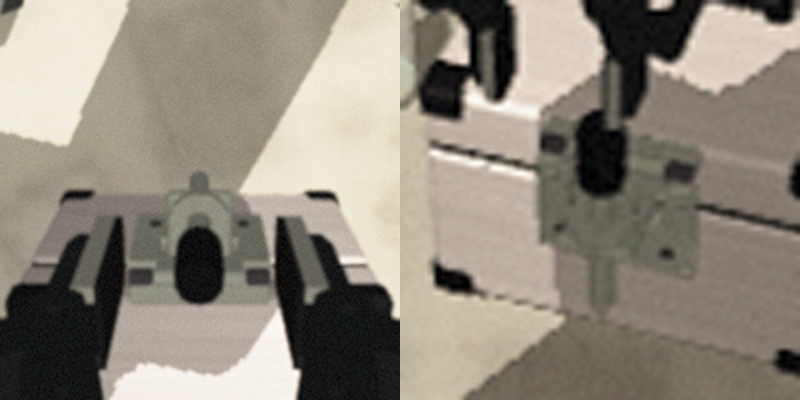

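The pin stands upright in the loop with its collar on the staple: wrist head at (200,265), foot just beyond the bar, scene foot at (600,315). The hasp is flat and the gripper is clear. I'll hand it in.

```bash
python3 -c "
from cell import order; print(order.finish_job())"
```

```text
the job is handed in; nothing more can be done
None
```

The job is handed in at about 20 s on the robot's clock: the hasp lies flat, the long pin stands upright in the staple with its collar on the loop, the short pin stays in the stand, and the arm touched neither beaker nor bottles (one snag while lowering the pin pushed the wrist force to about 46 N; no verdict was returned).

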